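Tamp the cold blocks level in a sample transport box

TASK

One cold block in each of the box's two lanes stands proud of its row. Take the hand tamper by its handle, press each proud block down with its flat foot, slowly and by feel, and finish each with a firm push of 10 to 20 N held for a moment, so that all eight blocks lie flat and level; a push or knock of more than 60 N on a block cracks its shell. Touch the blocks with the tamper only, leave the other things on the bench where they are, then stand the tamper upright on the bench again to the robot's left of the box and let go.

Things in the scene. Friction and masses are not known exactly. Their poses are not given: they have to be found in the camera images.
- tamper_grip (a point): Loose hand tamper, 0.4 kg, standing on the bench to the robot's left of the box. Flat steel foot 58 (x) by 60 (y) by 12 mm thick; 34 mm square collar; then a square wooden handle 26 x 26 mm, sides along x and y, from 22 to 142 mm above the foot's underside. This point: on the handle's axis, 105 mm above the foot's flat underside; z points up the handle.
- coldbox_floor (a point): Open white foam box, fixed, outside 170 (x) by 242 (y) by 50 mm high, walls 14 mm. This point: centre of the inner floor, 12 mm above the bench (rim 38 mm above it). A divider 6 mm thick, 28 mm high stands along y at x = 0; the two lanes are 68 mm wide, centre lines at x = -37 and +37 mm, and 214 mm long in y. Each holds a row of four blocks.
- tuberack: bystander: white foam tube rack lying on the bench, 100 x 200 x 38 mm; origin at the centre of its underside
- flask: bystander: amber bottle, 72 mm diameter, 150 mm tall, standing on the bench; origin at the centre of its underside
- bucket: bystander: blue round rotor bucket, 108 mm diameter, 115 mm tall with a tube cap standing out of it, on the bench; origin at the centre of its underside
- block1_mid (a point): Loose hard-shell cold block, 0.12 kg: bar 64 mm (x, across the lane) by 48 (y, along the lane) by 32 high, long edges bevelled 10 mm at 45 degrees. This point is its centre: 16 mm above the floor lying flat, about 33 when proud, wedged on its neighbours' upper bevels. Pressed with 4 to 12 N it drives them apart, in jerks, and drops flat; the lane has room.
- block2_mid (a point): Cold block like block1, its centre. Blocks 1 to 4 share one lane and 5 to 8 the other; which of them stand proud must be seen from their heights.
- block3_mid (a point): Cold block like block1, its centre. Blocks 1 to 4 share one lane and 5 to 8 the other; which of them stand proud must be seen from their heights.
- block4_mid (a point): Cold block like block1, its centre. Blocks 1 to 4 share one lane and 5 to 8 the other; which of them stand proud must be seen from their heights.
- block5_mid (a point): Cold block like block1, its centre. Blocks 1 to 4 share one lane and 5 to 8 the other; which of them stand proud must be seen from their heights.
- block6_mid (a point): Cold block like block1, its centre. Blocks 1 to 4 share one lane and 5 to 8 the other; which of them stand proud must be seen from their heights.
- block7_mid (a point): Cold block like block1, its centre. Blocks 1 to 4 share one lane and 5 to 8 the other; which of them stand proud must be seen from their heights.
- block8_mid (a point): Cold block like block1, its centre. Blocks 1 to 4 share one lane and 5 to 8 the other; which of them stand proud must be seen from their heights.
Not all that is in view belongs to the job. What is shaped like the part that bears block7_mid but orange or red is not meant.

How it is judged:
By the outcome, as a careful person would: the job done as asked, in the order asked, and still so for the second after the job is handed in, with the robot touching nothing.
It also fails if it takes over 54 s, if anything falls off the work surface, if the arm or the gripper's body presses on something with over 40 N, if the wrist force passes 120 N, or if a joint passes its speed limit or range.

ROBOT

A 6-joint arm with a two-finger parallel gripper is mounted at the origin on the work surface. World frame = base frame: x ahead of the robot, y to its left, z up, the work surface at z = 0. Lengths are in m, angles in rad, forces in N, time in s.
With the tool pointing down it reaches from about 0.275 to 0.875 m from the base axis. Payload 12.5 kg.
Tool frame: the origin (TCP) lies midway between the tips of the shut fingers; the grasp point (between the pads) lies arm.grasp_offset behind it (arm.grasp_offset is the distance from the TCP to the grasp point, in m); z points along the fingers, x is the direction in which the jaws open and shut, and the axes are right-handed (so a half turn about z gives the same grasp; the last joint's range is limited). The gripper opens to 85 mm and grips with 20 to 120 N. Pads are 22 mm wide; open, the fingers measure 114 mm over their backs; the gripper's body (76 mm by 85 mm) begins 54 mm behind the grasp point. The pads swing forward as they close: fully open they stand 13 mm farther back than shut.
Start: joints at [-1.193, 0.351, 1.652, -0, 1.139, -0.085], TCP at [0.246, -0.492, 0.231] pointing down, gripper open.
Joint ranges: [-2.75, 2.75], [-0.79, 2.1], [0.01, 2.65], [-1.57, 4.71], [0.07, 3.14], [-2.87, 2.87]. Speed limits (rad/s): [2.22, 2.22, 2.79, 3.14, 3.14, 3.14].

INTERFACE

Orientations are given as a rotation vector (axis times angle).
In Python, from bench import arm gives the robot as it stands. The module is installed in compiled form; this text tells all that it offers.
- The arm moves only by the tool servo_tool, never from a script. Its argument "steps" is a list of rows, each an object of numbers: "x", "y", "z": the shift along the world's x, y, z in m; "rx", "ry", "rz": the turn, a rotation vector about the world's x, y, z in degrees; "fingers": the opening in per cent of the stroke, from 0 (shut) to 100 (fully open). A call has exactly 10 rows; each row is the pose to reach, as a shift and turn from the pose commanded when the call began; what a row does not reach only later rows make up. A row lasts 1/8 s, in which the tool goes at most 62.5 mm and 10.7 degrees, less where a joint would pass 70% of its speed; a pose out of reach is approached as far as the arm can. A call with a gripper value outside its range is refused whole. The fingers move at their own pace and stop on an object; "grip_force" is the grip in N (left out, the last holds). Time passes only in rows, so rows that repeat a pose let the fingers close, or fill a call up. It gives the time, the measured TCP pose, the force and the opening at its end, in the units of the state.
- arm.state(): the state, without advancing time (a new reading comes with each control period).
- arm.snapshot(name): name is "side" or "top"; returns the picture (480x640x3 uint8, red, green, blue); there is no depth.
- arm.camera_info(name): a dict with "fx", "fy", "cx", "cy" (pixels), "pose" (4x4, takes a point from camera to world coordinates). Camera axes: x right, y up, looking along -z (the intrinsics and any distortion apply to the point x, -y, -z); pixel columns grow to the right and rows downward; lengths in m; the calibration is good to about 2 mm. A picture is of the moment at which its call begins. camera_info takes no time and is no camera call.
- arm.close_job(): hands the job in, once; it reports no verdict.
The state is a dict: "time": time; "joint_positions": joint angles; "qvel": joint speeds; "joint_efforts": joint torques, N m; "tcp_pos": TCP position; "tcp_rot": TCP orientation; "wrist_force": force on the tool from outside, world axes, zero at the start; "wrist_torque": the same for the moment, N m; "finger_gap": finger opening in m.
Only numpy, scipy, OpenCV 4.12 (cv2) and the standard library are available. Lean on these libraries where they do the work, as an engineer would, in place of code of your own. Each camera call takes 0.05 s, during which the arm holds its last target.

## Working session

There is one attempt and no reset: what is moved stays moved. The work goes in short steps, Python scripts to look and compute and a tool call to move; the robot and the scene stay as the last step left them, time stands still between calls to the robot, and variables do not carry over. Pictures are saved under pics/ and viewed, and the job is handed in when it is done.

Besides the shell and the picture viewer there is one more tool, called after "Request:" as a command line: name --argument value ..., lists and objects as JSON in quotes. servo_tool: Moves the arm, as the interface text tells. Its arguments: {"type":"object","properties":{"steps":{"type":"array"},"grip_force":{"type":"number"}},"required":["steps"]}

```bash
mkdir -p pics
python3 - <<'E'
from bench import arm
import cv2
for n in("side","top"):
    im=arm.snapshot(n);cv2.imwrite(f"pics/{n}0.png",im[:,:,::-1]);print(n,arm.camera_info(n))
print(arm.state(),arm.grasp_offset)
E
```

```text
side {'fx': 516.9308858940802, 'fy': 516.9308858940802, 'cx': 327.8983009532398, 'cy': 243.39276531824743, 'pose': array([[-0.97705896,  0.14191478, -0.15879541,  0.33657196],
       [-0.21269497, -0.61242683,  0.76137654,  0.91445128],
       [ 0.01080001,  0.77768475,  0.62856168,  0.85494961],
       [ 0.        ,  0.        ,  0.        ,  1.        ]])}
top {'fx': 583.1019381024438, 'fy': 583.1019381024438, 'cx': 313.21975738702724, 'cy': 240.7173531645246, 'pose': array([[-0.01145089,  0.99235471, -0.12288619,  0.31106635],
       [-0.99971564, -0.01393233, -0.01935276, -0.02667961],
       [-0.02091689,  0.12262964,  0.99223206,  1.6106046 ],
       [ 0.        ,  0.        ,  0.        ,  1.        ]])}
{'time': 0.1, 'joint_positions': array([-1.19260754e+00,  3.51217063e-01,  1.65234413e+00,  9.08742157e-06,
        1.13909829e+00, -8.46170870e-02]), 'qvel': array([ 0.00047148, -0.00037271, -0.00073049, -0.00036788,  0.00079351,
       -0.00032016]), 'joint_efforts': array([-2.04058169e-04, -5.06832325e+01, -2.91875947e+01, -1.82139697e-04,
        2.67470896e-03,  5.29949546e-05]), 'tcp_pos': array([ 0.24546197, -0.49186235,  0.23079931]), 'tcp_rot': array([-2.67115315e+00,  1.65242448e+00,  1.33751940e-03]), 'wrist_force': array([-0.01267698, -1.38818623, -0.02985448]), 'wrist_torque': array([-0.05572331,  0.00272352, -0.01004744]), 'finger_gap': 0.08535856742527392} 0.0187
```

View pics/side0.png

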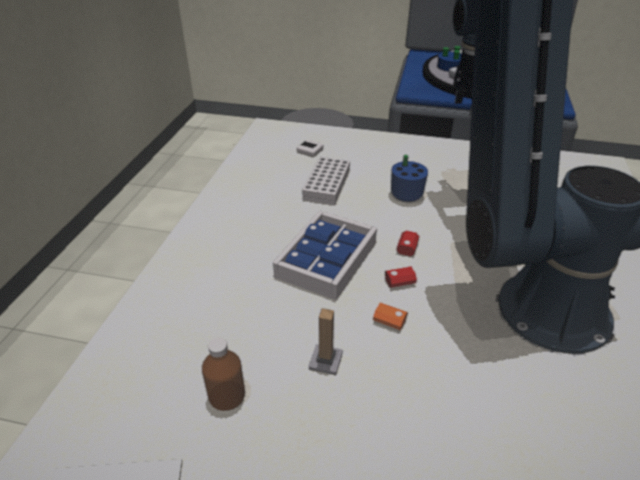

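View pics/top0.png

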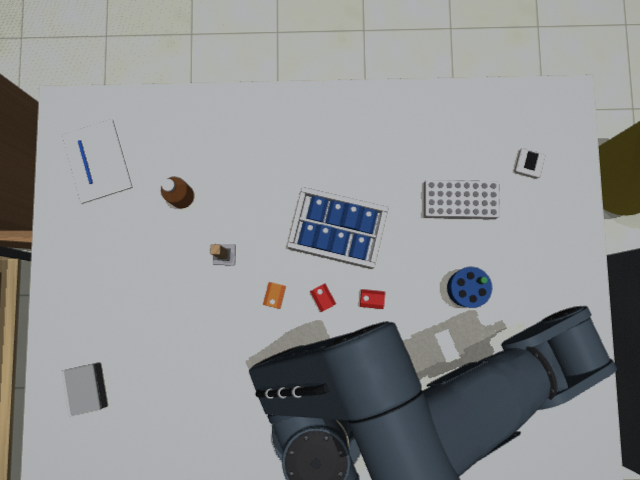

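The side view shows the tamper at about (327,340), the box at (327,255), and orange and red decoy blocks at (391,316), (401,277) and (408,243). The top view shows the tamper at (220,253), the box at (338,228), the bottle at (176,192), the rack at (461,199) and the bucket at (470,287). Next I'll crop in close.

Run:
```python
import cv2,numpy as np
s=cv2.imread("pics/side0.png");t=cv2.imread("pics/top0.png")
cv2.imwrite("pics/c1.png",cv2.resize(s[205:305,265:390],None,fx=6,fy=6,interpolation=cv2.INTER_CUBIC))
cv2.imwrite("pics/c2.png",cv2.resize(t[180:275,280:396],None,fx=6,fy=6,interpolation=cv2.INTER_CUBIC))
a=cv2.resize(t[230:280,195:250],None,fx=7,fy=7,interpolation=cv2.INTER_CUBIC)
b=cv2.resize(s[300:380,300:355],None,fx=7,fy=7,interpolation=cv2.INTER_CUBIC)
c=np.zeros((560,800,3),np.uint8);c[:350,:385]=a;c[:560,400:785]=b
cv2.imwrite("pics/c3.png",c)
```

```text
(no output)
```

View pics/c1.png

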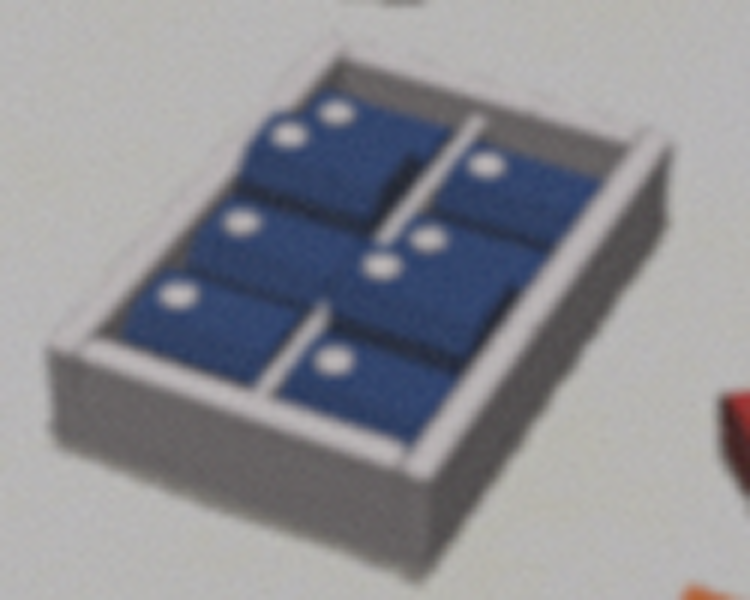

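View pics/c2.png

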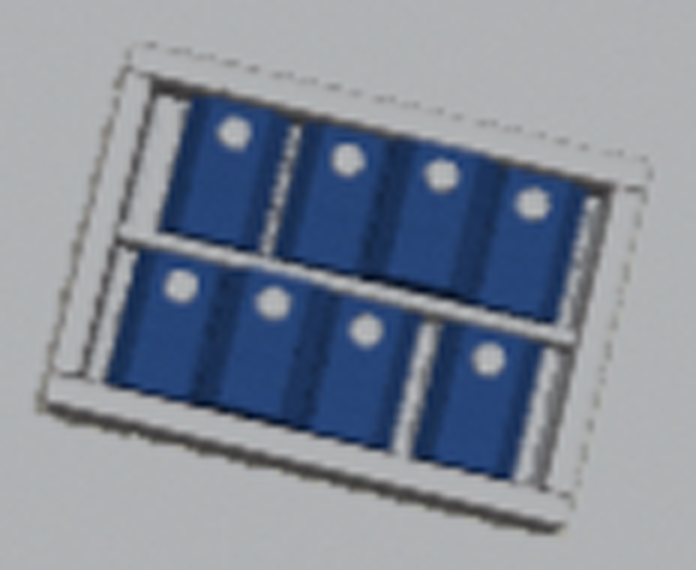

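View pics/c3.png

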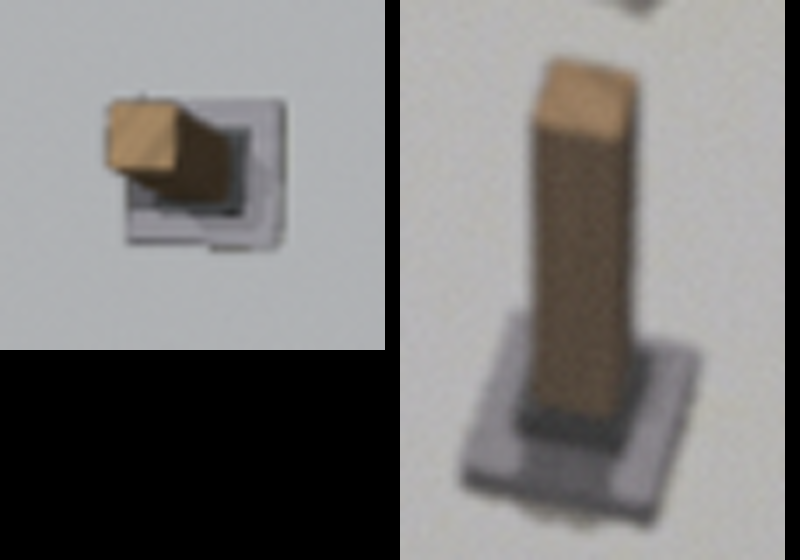

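The top crop shows the orientation: the box is turned about 13° and its rows run down to the right. By eye, the proud blocks are the third from the left in the far lane and the second in the near lane. I'll triangulate to confirm.

```bash
cat > h.py <<'E'
import numpy as np,cv2
from bench import arm
def ray(n,p):
    c=arm.camera_info(n);P=c["pose"]
    d=np.array([(p[0]-c["cx"])/c["fx"],-(p[1]-c["cy"])/c["fy"],-1.])
    return P[:3,3],P[:3,:3]@d
def plane(n,p,z):
    o,d=ray(n,p);return o+d*(z-o[2])/d[2]
def tri(a,b):
    o1,d1=ray("side",a);o2,d2=ray("top",b)
    s=np.linalg.lstsq(np.c_[d1,-d2],o2-o1,rcond=None)[0]
    p,q=o1+s[0]*d1,o2+s[1]*d2
    return (p+q)/2,np.linalg.norm(p-q)*1e3
def dots(im,roi,thr):
    x0,y0,x1,y1=roi;c=im[y0:y1,x0:x1].astype(int)
    return c
E
python3 - <<'E'
from h import *
np.set_printoptions(precision=4,suppress=True)
s=cv2.imread("pics/side0.png");t=cv2.imread("pics/top0.png")
def refine(im,p):
    x,y=np.round(p).astype(int)
    w=im[y-3:y+4,x-3:x+4].min(axis=2).astype(float)  # B high in blue; min = R
    w=np.clip(w-110,0,None); yy,xx=np.mgrid[y-3:y+4,x-3:x+4]
    return np.array([(w*xx).sum(),(w*yy).sum()])/w.sum()
T=[(234,132),(347,158),(441,175),(532,203),(181,286),(273,302),(366,329),(487,358)]
S=[(177,295),(241,222),(289,135),(337,111),(334,360),(381,265),(428,238),(486,165)]
for a,b in zip(S,T):
    a=refine(s,np.array(a)/6+[265,205]-.4);b=refine(t,np.array(b)/6+[280,180]-.4)
    p,e=tri(a,b);print(a,b,p,round(e,1))
# rim outer corners, top crop: z=.05
for b in [(133,48),(648,165),(562,522),(48,395)]: # rough
    print("rim",plane("top",np.array(b)/6+[280,180]-.4,.05))
# handle top centre
a=np.array([(587-400)/7+300,98/7+300])-.4;b=np.array([143/7+195,136/7+230])-.4
print("handle",tri(a,b),plane("top",b,.142),plane("side",a,.142))
for q in [(110,103),(180,103),(180,170),(110,168)]: print("ht",plane("top",np.array(q)/7+[195,230]-.4,.142))
for q in [(283,100),(283,247),(127,243)]: print("foot",plane("top",np.array(q)/7+[195,230]-.4,.012))
for q in [(519,318),(703,352),(655,512),(463,470)]: print("foot side",plane("side",np.array([(q[0]-400)/7+300,q[1]/7+300])-.4,.012))
E
```

```text
[294.3175 253.7188] [318.6181 201.635 ] [ 0.6129 -0.0121  0.0425] 0.4
[304.876  241.5903] [337.4555 206.0869] [ 0.5995 -0.0633  0.0428] 0.1
[312.7972 227.0016] [353.2396 208.6432] [ 0.5889 -0.1053  0.0595] 0.4
[320.7311 223.2762] [368.339  213.5491] [ 0.5777 -0.1469  0.043 ] 0.3
[320.2846 264.5829] [309.7867 227.1324] [0.5425 0.0128 0.0425] 0.2
[328.181  248.8045] [325.1045 229.9678] [ 0.5321 -0.0287  0.0597] 0.6
[335.966 244.342] [340.5424 234.6027] [ 0.5211 -0.0704  0.0426] 0.5
[345.6519 231.9882] [361.0913 239.4208] [ 0.5071 -0.1257  0.0424] 0.3
rim [0.6508 0.0333 0.05  ]
rim [ 0.5933 -0.1988  0.05  ]
rim [ 0.4323 -0.1562  0.05  ]
rim [0.4925 0.073  0.05  ]
handle (array([0.4757, 0.2527, 0.1379]), np.float64(0.13578184266985943)) [0.4752 0.2519 0.142 ] [0.475  0.2565 0.142 ]
ht [0.4874 0.2641 0.142 ]
ht [0.487  0.2385 0.142 ]
ht [0.4626 0.2383 0.142 ]
ht [0.4636 0.2638 0.142 ]
foot [0.5033 0.2211 0.012 ]
foot [0.445  0.2208 0.012 ]
foot [0.4473 0.2825 0.012 ]
foot side [0.5007 0.2283 0.012 ]
foot side [0.4448 0.2287 0.012 ]
foot side [0.4471 0.2881 0.012 ]
foot side [0.5036 0.286  0.012 ]
```

The dots triangulate to within 0.6 mm. Flat blocks read z ≈ 0.0425. Two read about 0.0596, which is 17 mm higher, so these are the proud ones:
- **Far lane, 3rd block:** centre about (0.5705, -0.1006).
- **Near lane, 2nd block:** centre about (0.5137, -0.0240).

The box is turned -14.4°. The tamper is at (0.475, 0.252) with yaw about 0.

**What could be mistaken for the targets:** the orange block at top (275,295), the red blocks at (322,297) and (372,299), and the bucket at (470,287). The bucket is blue but round. The tamper at (220,253) is the only wooden-handled item; the bottle at (176,192) is round. The crops confirm both choices.

Request:
servo_tool --steps '[{"x":0.02,"y":0.05,"z":0.02,"rz":8},{"x":0.04,"y":0.11,"z":0.03,"rz":18},{"x":0.06,"y":0.17,"z":0.03,"rz":28},{"x":0.08,"y":0.23,"z":0.03,"rz":38},{"x":0.1,"y":0.29,"z":0.03,"rz":48},{"x":0.12,"y":0.345,"z":0.03,"rz":56},{"x":0.137,"y":0.4,"z":0.03,"rz":63.5},{"x":0.154,"y":0.455,"z":0.03,"rz":63.5},{"x":0.171,"y":0.51,"z":0.03,"rz":63.5},{"x":0.188,"y":0.565,"z":0.03,"rz":63.5}]'

```text
$.steps[0]: bad value
```

Request:
servo_tool --steps '[{"x":0.017,"y":0.055,"z":0},{"x":0.03,"y":0.11,"z":0},{"x":0.038,"y":0.155},{"x":0.041,"y":0.175},{"x":0.0415,"y":0.179},{"x":0.0415,"y":0.179},{"x":0.0415,"y":0.179},{"x":0.0415,"y":0.179},{"x":0.0415,"y":0.179},{"x":0.0415,"y":0.179}]'

```text
$.steps[0]: bad value
```

Request:
servo_tool --steps '[{"x":0.02,"y":0.05,"z":0.02,"rx":0,"ry":0,"rz":8,"fingers":100},{"x":0.04,"y":0.11,"z":0.03,"rx":0,"ry":0,"rz":18,"fingers":100},{"x":0.06,"y":0.17,"z":0.03,"rx":0,"ry":0,"rz":28,"fingers":100},{"x":0.08,"y":0.23,"z":0.03,"rx":0,"ry":0,"rz":38,"fingers":100},{"x":0.1,"y":0.29,"z":0.03,"rx":0,"ry":0,"rz":48,"fingers":100},{"x":0.12,"y":0.345,"z":0.03,"rx":0,"ry":0,"rz":56,"fingers":100},{"x":0.137,"y":0.4,"z":0.03,"rx":0,"ry":0,"rz":63.5,"fingers":100},{"x":0.154,"y":0.455,"z":0.03,"rx":0,"ry":0,"rz":63.5,"fingers":100},{"x":0.171,"y":0.51,"z":0.03,"rx":0,"ry":0,"rz":63.5,"fingers":100},{"x":0.188,"y":0.565,"z":0.03,"rx":0,"ry":0,"rz":63.5,"fingers":100}]'

```text
time: 1.35
tcp_pos: [0.4337, 0.0749, 0.2613]
tcp_rot: [3.142, 0.001, 0.0]
wrist_force: [1.5, -0.5, 0.2]
finger_gap: 0.0856
```

Request:
servo_tool --steps '[{"x":0.015,"y":0.055,"z":0,"rx":0,"ry":0,"rz":0,"fingers":100},{"x":0.029,"y":0.11,"z":0,"rx":0,"ry":0,"rz":0,"fingers":100},{"x":0.038,"y":0.155,"z":0,"rx":0,"ry":0,"rz":0,"fingers":100},{"x":0.041,"y":0.174,"z":-0.005,"rx":0,"ry":0,"rz":0,"fingers":100},{"x":0.0415,"y":0.179,"z":-0.02,"rx":0,"ry":0,"rz":0,"fingers":100},{"x":0.0415,"y":0.179,"z":-0.045,"rx":0,"ry":0,"rz":0,"fingers":100},{"x":0.0415,"y":0.179,"z":-0.065,"rx":0,"ry":0,"rz":0,"fingers":100},{"x":0.0415,"y":0.179,"z":-0.075,"rx":0,"ry":0,"rz":0,"fingers":100},{"x":0.0415,"y":0.179,"z":-0.08,"rx":0,"ry":0,"rz":0,"fingers":100},{"x":0.0415,"y":0.179,"z":-0.08,"rx":0,"ry":0,"rz":0,"fingers":100}]'

```text
time: 2.6
tcp_pos: [0.4752, 0.2516, 0.1814]
tcp_rot: [-3.142, 0.0, -0.0]
wrist_force: [0.1, -0.3, 0.5]
finger_gap: 0.085
```

Run:
```python
from h import *
c=np.zeros((600,800,3),np.uint8)
for i,(n,r) in enumerate((("side",(240,230,440,380)),("top",(150,180,350,330)))):
    im=arm.snapshot(n)[:,:,::-1]; cv2.imwrite(f"pics/{n}1.png",im)
    x0,y0,x1,y1=r; c[:300,400*i:400*i+400]=cv2.resize(im[y0:y1,x0:x1],(400,300),interpolation=cv2.INTER_CUBIC)
cv2.imwrite("pics/d1.png",c[:300])
```

```text
(no output)
```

View pics/d1.png

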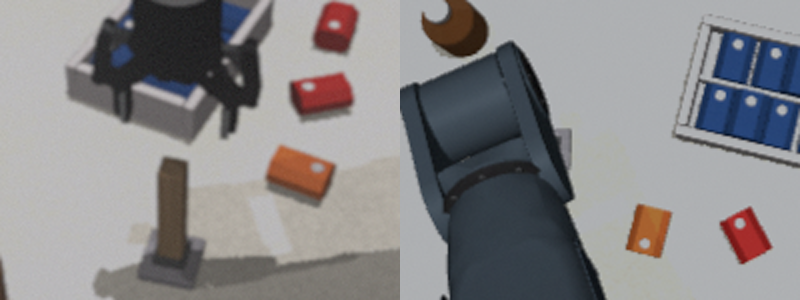

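In the side view the open fingers straddle the handle evenly, at columns 118 and 228 of the crop with the handle at 173. I'll go down and grip.

Request:
servo_tool --steps '[{"x":0,"y":0,"z":-0.02,"rx":0,"ry":0,"rz":0,"fingers":100},{"x":0,"y":0,"z":-0.045,"rx":0,"ry":0,"rz":0,"fingers":100},{"x":0,"y":0,"z":-0.07,"rx":0,"ry":0,"rz":0,"fingers":100},{"x":0,"y":0,"z":-0.086,"rx":0,"ry":0,"rz":0,"fingers":100},{"x":0,"y":0,"z":-0.094,"rx":0,"ry":0,"rz":0,"fingers":80},{"x":0,"y":0,"z":-0.094,"rx":0,"ry":0,"rz":0,"fingers":60},{"x":0,"y":0,"z":-0.094,"rx":0,"ry":0,"rz":0,"fingers":45},{"x":0,"y":0,"z":-0.094,"rx":0,"ry":0,"rz":0,"fingers":20},{"x":0,"y":0,"z":-0.094,"rx":0,"ry":0,"rz":0,"fingers":10},{"x":0,"y":0,"z":-0.094,"rx":0,"ry":0,"rz":0,"fingers":10}]' --grip_force 80

```text
time: 3.95
tcp_pos: [0.4757, 0.2521, 0.0881]
tcp_rot: [-3.141, -0.0, -0.002]
wrist_force: [1.1, -0.5, 4.9]
finger_gap: 0.0252
```

Request:
servo_tool --steps '[{"x":0,"y":0,"z":0,"rx":0,"ry":0,"rz":0,"fingers":10},{"x":0,"y":0,"z":0,"rx":0,"ry":0,"rz":0,"fingers":10},{"x":0,"y":0,"z":0.005,"rx":0,"ry":0,"rz":0,"fingers":10},{"x":0,"y":0,"z":0.015,"rx":0,"ry":0,"rz":0,"fingers":10},{"x":0,"y":0,"z":0.03,"rx":0,"ry":0,"rz":0,"fingers":10},{"x":0,"y":0,"z":0.05,"rx":0,"ry":0,"rz":0,"fingers":10},{"x":0,"y":0,"z":0.07,"rx":0,"ry":0,"rz":0,"fingers":10},{"x":0,"y":0,"z":0.085,"rx":0,"ry":0,"rz":0,"fingers":10},{"x":0,"y":0,"z":0.095,"rx":0,"ry":0,"rz":0,"fingers":10},{"x":0,"y":0,"z":0.1,"rx":0,"ry":0,"rz":0,"fingers":10}]' --grip_force 100

```text
time: 5.2
tcp_pos: [0.475, 0.2519, 0.1877]
tcp_rot: [-3.142, -0.0, -0.0]
wrist_force: [-0.3, -0.4, -5.2]
finger_gap: 0.025
```

Run:
```python
from h import *
im=arm.snapshot("side")[:,:,::-1]; cv2.imwrite("pics/side2.png",im)
cv2.imwrite("pics/d2.png",cv2.resize(im[200:380,260:440],None,fx=3,fy=3,interpolation=cv2.INTER_CUBIC))
s=arm.state();print(s['tcp_pos'],s['tcp_rot'],s['wrist_force'],s['finger_gap'])
```

```text
[0.47519362 0.25194512 0.18800142] [-3.14139490e+00 -4.55547912e-04 -7.50044058e-04] [ 0.96947116 -0.18087004 -4.061489  ] 0.02458984188249386
```

View pics/d2.png

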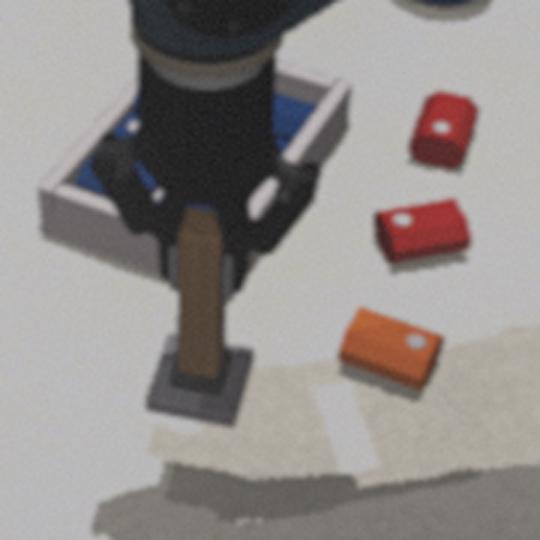

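The tamper hangs upright in the grip, with its foot parallel to the bench. The force reads about -4 N, which is its weight. Foot underside = TCP z - 0.088. I'll go over the near-lane proud block first.

Request:
servo_tool --steps '[{"x":0.003,"y":-0.02,"z":0,"rx":0,"ry":0,"rz":-2,"fingers":10},{"x":0.009,"y":-0.06,"z":0,"rx":0,"ry":0,"rz":-4,"fingers":10},{"x":0.016,"y":-0.11,"z":0,"rx":0,"ry":0,"rz":-7,"fingers":10},{"x":0.023,"y":-0.16,"z":0,"rx":0,"ry":0,"rz":-10,"fingers":10},{"x":0.029,"y":-0.21,"z":0,"rx":0,"ry":0,"rz":-12,"fingers":10},{"x":0.034,"y":-0.245,"z":0,"rx":0,"ry":0,"rz":-13.5,"fingers":10},{"x":0.037,"y":-0.266,"z":-0.004,"rx":0,"ry":0,"rz":-14.4,"fingers":10},{"x":0.0385,"y":-0.274,"z":-0.01,"rx":0,"ry":0,"rz":-14.4,"fingers":10},{"x":0.0385,"y":-0.276,"z":-0.018,"rx":0,"ry":0,"rz":-14.4,"fingers":10},{"x":0.0385,"y":-0.276,"z":-0.022,"rx":0,"ry":0,"rz":-14.4,"fingers":10}]'

```text
time: 6.5
tcp_pos: [0.5131, -0.0236, 0.1644]
tcp_rot: [-3.117, 0.393, 0.002]
wrist_force: [-0.7, -0.1, -3.9]
finger_gap: 0.0248
```

Run:
```python
from h import *
s=arm.state();print(s['tcp_pos'],s['tcp_rot'],s['wrist_force'])
im=arm.snapshot("side")[:,:,::-1]; cv2.imwrite("pics/side3.png",im)
cv2.imwrite("pics/d3.png",cv2.resize(im[170:310,250:400],None,fx=4,fy=4,interpolation=cv2.INTER_CUBIC))
```

```text
[ 0.5130831  -0.0236086   0.16442672] [-3.11685124e+00  3.92507467e-01  2.04630774e-03] [-0.7463653  -0.07868582 -3.92385735]
```

View pics/d3.png

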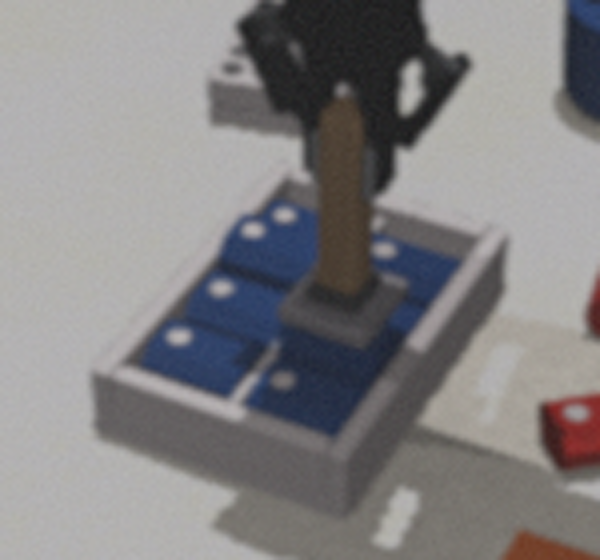

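Run:
```python
from h import *
th=np.radians(-14.4);R=np.array([[np.cos(th),-np.sin(th)],[np.sin(th),np.cos(th)]])
c=arm.camera_info("side");P=np.linalg.inv(c["pose"])
for sx,sy in((1,1),(-1,1),(-1,-1),(1,-1)):
    w=np.r_[np.array([.5131,-.0236])+R@[.029*sx,.03*sy],.0884,1]
    q=P@w; u=np.array([c["cx"]+c["fx"]*q[0]/-q[2],c["cy"]-c["fy"]*q[1]/-q[2]]); print(sx,sy,(u-[250,170]+.4)*4)
```

```text
1 1 [278.04801159 303.57093661]
-1 1 [367.26564284 332.83535551]
-1 -1 [410.53479726 275.51679366]
1 -1 [323.60813807 248.13796917]
```

The projected foot corners match the picture to within about 1 px. Now I'll lower to just above contact, then feel my way down.

Request:
servo_tool --steps '[{"x":0,"y":0,"z":-0.002,"rx":0,"ry":0,"rz":0,"fingers":10},{"x":0,"y":0,"z":-0.004,"rx":0,"ry":0,"rz":0,"fingers":10},{"x":0,"y":0,"z":-0.006,"rx":0,"ry":0,"rz":0,"fingers":10},{"x":0,"y":0,"z":-0.008,"rx":0,"ry":0,"rz":0,"fingers":10},{"x":0,"y":0,"z":-0.01,"rx":0,"ry":0,"rz":0,"fingers":10},{"x":0,"y":0,"z":-0.0115,"rx":0,"ry":0,"rz":0,"fingers":10},{"x":0,"y":0,"z":-0.0125,"rx":0,"ry":0,"rz":0,"fingers":10},{"x":0,"y":0,"z":-0.0132,"rx":0,"ry":0,"rz":0,"fingers":10},{"x":0,"y":0,"z":-0.0139,"rx":0,"ry":0,"rz":0,"fingers":10},{"x":0,"y":0,"z":-0.0145,"rx":0,"ry":0,"rz":0,"fingers":10}]'

```text
time: 7.8
tcp_pos: [0.5136, -0.0241, 0.1508]
tcp_rot: [-3.117, 0.393, -0.0]
wrist_force: [0.3, -0.0, -4.0]
finger_gap: 0.0251
```

Request:
servo_tool --steps '[{"x":0,"y":0,"z":-0.0003,"rx":0,"ry":0,"rz":0,"fingers":10},{"x":0,"y":0,"z":-0.0006,"rx":0,"ry":0,"rz":0,"fingers":10},{"x":0,"y":0,"z":-0.0009,"rx":0,"ry":0,"rz":0,"fingers":10},{"x":0,"y":0,"z":-0.0012,"rx":0,"ry":0,"rz":0,"fingers":10},{"x":0,"y":0,"z":-0.0015,"rx":0,"ry":0,"rz":0,"fingers":10},{"x":0,"y":0,"z":-0.0018,"rx":0,"ry":0,"rz":0,"fingers":10},{"x":0,"y":0,"z":-0.0021,"rx":0,"ry":0,"rz":0,"fingers":10},{"x":0,"y":0,"z":-0.0024,"rx":0,"ry":0,"rz":0,"fingers":10},{"x":0,"y":0,"z":-0.0027,"rx":0,"ry":0,"rz":0,"fingers":10},{"x":0,"y":0,"z":-0.003,"rx":0,"ry":0,"rz":0,"fingers":10}]'

```text
time: 9.05
tcp_pos: [0.5138, -0.0242, 0.1481]
tcp_rot: [3.117, -0.393, 0.001]
wrist_force: [-0.5, 0.2, 2.7]
finger_gap: 0.0249
```

Contact, with a push of about 6.7 N. I'll continue slowly.

Request:
servo_tool --steps '[{"x":0,"y":0,"z":-0.0002,"rx":0,"ry":0,"rz":0,"fingers":10},{"x":0,"y":0,"z":-0.0005,"rx":0,"ry":0,"rz":0,"fingers":10},{"x":0,"y":0,"z":-0.0008,"rx":0,"ry":0,"rz":0,"fingers":10},{"x":0,"y":0,"z":-0.001,"rx":0,"ry":0,"rz":0,"fingers":10},{"x":0,"y":0,"z":-0.0013,"rx":0,"ry":0,"rz":0,"fingers":10},{"x":0,"y":0,"z":-0.0016,"rx":0,"ry":0,"rz":0,"fingers":10},{"x":0,"y":0,"z":-0.0019,"rx":0,"ry":0,"rz":0,"fingers":10},{"x":0,"y":0,"z":-0.0022,"rx":0,"ry":0,"rz":0,"fingers":10},{"x":0,"y":0,"z":-0.0025,"rx":0,"ry":0,"rz":0,"fingers":10},{"x":0,"y":0,"z":-0.0028,"rx":0,"ry":0,"rz":0,"fingers":10}]'

```text
time: 10.3
tcp_pos: [0.5135, -0.0241, 0.145]
tcp_rot: [3.117, -0.393, -0.0]
wrist_force: [0.1, -0.4, 2.7]
finger_gap: 0.0248
```

Request:
servo_tool --steps '[{"x":0,"y":0,"z":-0.0004,"rx":0,"ry":0,"rz":0,"fingers":10},{"x":0,"y":0,"z":-0.0008,"rx":0,"ry":0,"rz":0,"fingers":10},{"x":0,"y":0,"z":-0.0012,"rx":0,"ry":0,"rz":0,"fingers":10},{"x":0,"y":0,"z":-0.0016,"rx":0,"ry":0,"rz":0,"fingers":10},{"x":0,"y":0,"z":-0.002,"rx":0,"ry":0,"rz":0,"fingers":10},{"x":0,"y":0,"z":-0.0024,"rx":0,"ry":0,"rz":0,"fingers":10},{"x":0,"y":0,"z":-0.0028,"rx":0,"ry":0,"rz":0,"fingers":10},{"x":0,"y":0,"z":-0.0032,"rx":0,"ry":0,"rz":0,"fingers":10},{"x":0,"y":0,"z":-0.0036,"rx":0,"ry":0,"rz":0,"fingers":10},{"x":0,"y":0,"z":-0.004,"rx":0,"ry":0,"rz":0,"fingers":10}]'

```text
time: 11.55
tcp_pos: [0.5135, -0.0241, 0.141]
tcp_rot: [-3.117, 0.393, 0.0]
wrist_force: [0.9, -0.1, -4.5]
finger_gap: 0.0252
```

Request:
servo_tool --steps '[{"x":0,"y":0,"z":-0.0004,"rx":0,"ry":0,"rz":0,"fingers":10},{"x":0,"y":0,"z":-0.0008,"rx":0,"ry":0,"rz":0,"fingers":10},{"x":0,"y":0,"z":-0.0012,"rx":0,"ry":0,"rz":0,"fingers":10},{"x":0,"y":0,"z":-0.0016,"rx":0,"ry":0,"rz":0,"fingers":10},{"x":0,"y":0,"z":-0.002,"rx":0,"ry":0,"rz":0,"fingers":10},{"x":0,"y":0,"z":-0.0024,"rx":0,"ry":0,"rz":0,"fingers":10},{"x":0,"y":0,"z":-0.0028,"rx":0,"ry":0,"rz":0,"fingers":10},{"x":0,"y":0,"z":-0.0032,"rx":0,"ry":0,"rz":0,"fingers":10},{"x":0,"y":0,"z":-0.0036,"rx":0,"ry":0,"rz":0,"fingers":10},{"x":0,"y":0,"z":-0.004,"rx":0,"ry":0,"rz":0,"fingers":10}]'

```text
time: 12.8
tcp_pos: [0.5136, -0.0241, 0.137]
tcp_rot: [-3.117, 0.393, -0.0]
wrist_force: [-1.2, -0.1, -4.2]
finger_gap: 0.0251
```

The force is back to the tamper's own weight, so the block has dropped ahead of the foot. I'll follow it gently to the flat height of 0.132.

Request:
servo_tool --steps '[{"x":0,"y":0,"z":-0.0006,"rx":0,"ry":0,"rz":0,"fingers":10},{"x":0,"y":0,"z":-0.0012,"rx":0,"ry":0,"rz":0,"fingers":10},{"x":0,"y":0,"z":-0.0018,"rx":0,"ry":0,"rz":0,"fingers":10},{"x":0,"y":0,"z":-0.0024,"rx":0,"ry":0,"rz":0,"fingers":10},{"x":0,"y":0,"z":-0.0029,"rx":0,"ry":0,"rz":0,"fingers":10},{"x":0,"y":0,"z":-0.0033,"rx":0,"ry":0,"rz":0,"fingers":10},{"x":0,"y":0,"z":-0.0037,"rx":0,"ry":0,"rz":0,"fingers":10},{"x":0,"y":0,"z":-0.0041,"rx":0,"ry":0,"rz":0,"fingers":10},{"x":0,"y":0,"z":-0.0044,"rx":0,"ry":0,"rz":0,"fingers":10},{"x":0,"y":0,"z":-0.0047,"rx":0,"ry":0,"rz":0,"fingers":10}]'

```text
time: 14.05
tcp_pos: [0.5136, -0.0241, 0.1323]
tcp_rot: [-3.117, 0.393, -0.0]
wrist_force: [-0.3, -0.6, -3.8]
finger_gap: 0.025
```

Request:
servo_tool --steps '[{"x":0,"y":0,"z":-0.0001,"rx":0,"ry":0,"rz":0,"fingers":10},{"x":0,"y":0,"z":-0.0002,"rx":0,"ry":0,"rz":0,"fingers":10},{"x":0,"y":0,"z":-0.0003,"rx":0,"ry":0,"rz":0,"fingers":10},{"x":0,"y":0,"z":-0.0004,"rx":0,"ry":0,"rz":0,"fingers":10},{"x":0,"y":0,"z":-0.0005,"rx":0,"ry":0,"rz":0,"fingers":10},{"x":0,"y":0,"z":-0.0006,"rx":0,"ry":0,"rz":0,"fingers":10},{"x":0,"y":0,"z":-0.0007,"rx":0,"ry":0,"rz":0,"fingers":10},{"x":0,"y":0,"z":-0.0008,"rx":0,"ry":0,"rz":0,"fingers":10},{"x":0,"y":0,"z":-0.0009,"rx":0,"ry":0,"rz":0,"fingers":10},{"x":0,"y":0,"z":-0.001,"rx":0,"ry":0,"rz":0,"fingers":10}]'

```text
time: 15.3
tcp_pos: [0.5138, -0.0242, 0.132]
tcp_rot: [3.117, -0.393, 0.001]
wrist_force: [-3.5, -0.5, 10.4]
finger_gap: 0.0248
```

The push is about 14.4 N, with the foot at the flat height of 0.044. I'll hold it there.

Request:
servo_tool --steps '[{"x":0,"y":0,"z":0,"rx":0,"ry":0,"rz":0,"fingers":10},{"x":0,"y":0,"z":0,"rx":0,"ry":0,"rz":0,"fingers":10},{"x":0,"y":0,"z":0,"rx":0,"ry":0,"rz":0,"fingers":10},{"x":0,"y":0,"z":0,"rx":0,"ry":0,"rz":0,"fingers":10},{"x":0,"y":0,"z":0,"rx":0,"ry":0,"rz":0,"fingers":10},{"x":0,"y":0,"z":0,"rx":0,"ry":0,"rz":0,"fingers":10},{"x":0,"y":0,"z":0,"rx":0,"ry":0,"rz":0,"fingers":10},{"x":0,"y":0,"z":0,"rx":0,"ry":0,"rz":0,"fingers":10},{"x":0,"y":0,"z":0,"rx":0,"ry":0,"rz":0,"fingers":10},{"x":0,"y":0,"z":0,"rx":0,"ry":0,"rz":0,"fingers":10}]'

```text
time: 16.55
tcp_pos: [0.5138, -0.0242, 0.132]
tcp_rot: [3.117, -0.393, 0.001]
wrist_force: [-3.2, -0.2, 9.3]
finger_gap: 0.0247
```

Held at about 13 N. I'll lift and go to the far-lane proud block.

Request:
servo_tool --steps '[{"x":0,"y":0,"z":0.002,"rx":0,"ry":0,"rz":0,"fingers":10},{"x":0,"y":0,"z":0.01,"rx":0,"ry":0,"rz":0,"fingers":10},{"x":0,"y":0,"z":0.024,"rx":0,"ry":0,"rz":0,"fingers":10},{"x":0,"y":0,"z":0.034,"rx":0,"ry":0,"rz":0,"fingers":10},{"x":0.008,"y":-0.01,"z":0.036,"rx":0,"ry":0,"rz":0,"fingers":10},{"x":0.026,"y":-0.034,"z":0.036,"rx":0,"ry":0,"rz":0,"fingers":10},{"x":0.045,"y":-0.06,"z":0.036,"rx":0,"ry":0,"rz":0,"fingers":10},{"x":0.055,"y":-0.074,"z":0.033,"rx":0,"ry":0,"rz":0,"fingers":10},{"x":0.0568,"y":-0.0766,"z":0.028,"rx":0,"ry":0,"rz":0,"fingers":10},{"x":0.0568,"y":-0.0766,"z":0.024,"rx":0,"ry":0,"rz":0,"fingers":10}]'

```text
time: 17.8
tcp_pos: [0.5698, -0.1003, 0.1545]
tcp_rot: [-3.117, 0.393, 0.002]
wrist_force: [-0.5, 0.8, -4.3]
finger_gap: 0.025
```

Run:
```python
from h import *
im=arm.snapshot("side")[:,:,::-1]; cv2.imwrite("pics/side4.png",im)
s=arm.state();print(s['tcp_pos'],s['tcp_rot'],s['wrist_force'])
cv2.imwrite("pics/d4.png",cv2.resize(im[170:310,250:400],None,fx=4,fy=4,interpolation=cv2.INTER_CUBIC))
```

```text
[ 0.56952489 -0.0999987   0.15415996] [-3.11652807e+00  3.92730535e-01  2.93923751e-03] [ 0.0837127  -0.03698952 -4.77280158]
```

View pics/d4.png

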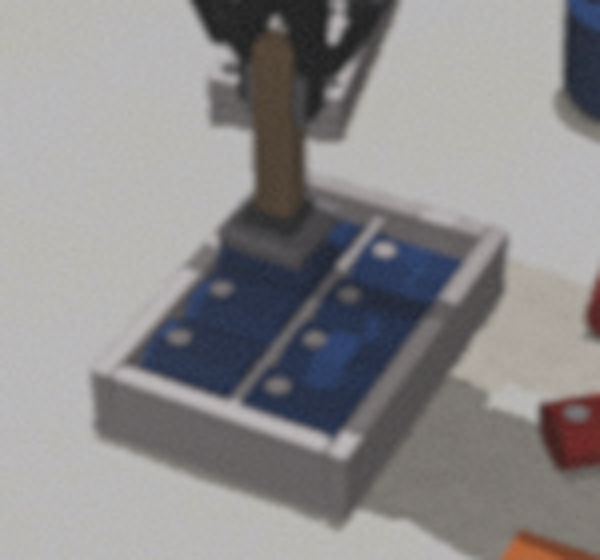

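The near lane now looks level, and the foot is over the far proud block. Now I'll press this one by feel.

Request:
servo_tool --steps '[{"x":0,"y":0,"z":-0.0008,"rx":0,"ry":0,"rz":0,"fingers":10},{"x":0,"y":0,"z":-0.0016,"rx":0,"ry":0,"rz":0,"fingers":10},{"x":0,"y":0,"z":-0.0024,"rx":0,"ry":0,"rz":0,"fingers":10},{"x":0,"y":0,"z":-0.003,"rx":0,"ry":0,"rz":0,"fingers":10},{"x":0,"y":0,"z":-0.0035,"rx":0,"ry":0,"rz":0,"fingers":10},{"x":0,"y":0,"z":-0.004,"rx":0,"ry":0,"rz":0,"fingers":10},{"x":0,"y":0,"z":-0.0045,"rx":0,"ry":0,"rz":0,"fingers":10},{"x":0,"y":0,"z":-0.0049,"rx":0,"ry":0,"rz":0,"fingers":10},{"x":0,"y":0,"z":-0.0052,"rx":0,"ry":0,"rz":0,"fingers":10},{"x":0,"y":0,"z":-0.0055,"rx":0,"ry":0,"rz":0,"fingers":10}]'

```text
time: 19.1
tcp_pos: [0.5703, -0.1007, 0.1497]
tcp_rot: [-3.117, 0.393, 0.0]
wrist_force: [-0.9, -0.7, -4.3]
finger_gap: 0.025
```

Request:
servo_tool --steps '[{"x":0,"y":0,"z":-0.0003,"rx":0,"ry":0,"rz":0,"fingers":10},{"x":0,"y":0,"z":-0.0006,"rx":0,"ry":0,"rz":0,"fingers":10},{"x":0,"y":0,"z":-0.0009,"rx":0,"ry":0,"rz":0,"fingers":10},{"x":0,"y":0,"z":-0.0012,"rx":0,"ry":0,"rz":0,"fingers":10},{"x":0,"y":0,"z":-0.0015,"rx":0,"ry":0,"rz":0,"fingers":10},{"x":0,"y":0,"z":-0.0018,"rx":0,"ry":0,"rz":0,"fingers":10},{"x":0,"y":0,"z":-0.0021,"rx":0,"ry":0,"rz":0,"fingers":10},{"x":0,"y":0,"z":-0.0024,"rx":0,"ry":0,"rz":0,"fingers":10},{"x":0,"y":0,"z":-0.0027,"rx":0,"ry":0,"rz":0,"fingers":10},{"x":0,"y":0,"z":-0.003,"rx":0,"ry":0,"rz":0,"fingers":10}]'

```text
time: 20.35
tcp_pos: [0.5705, -0.1008, 0.1469]
tcp_rot: [3.117, -0.393, 0.001]
wrist_force: [0.0, 0.4, 1.9]
finger_gap: 0.025
```

Request:
servo_tool --steps '[{"x":0,"y":0,"z":-0.0003,"rx":0,"ry":0,"rz":0,"fingers":10},{"x":0,"y":0,"z":-0.0006,"rx":0,"ry":0,"rz":0,"fingers":10},{"x":0,"y":0,"z":-0.0009,"rx":0,"ry":0,"rz":0,"fingers":10},{"x":0,"y":0,"z":-0.0012,"rx":0,"ry":0,"rz":0,"fingers":10},{"x":0,"y":0,"z":-0.0015,"rx":0,"ry":0,"rz":0,"fingers":10},{"x":0,"y":0,"z":-0.0018,"rx":0,"ry":0,"rz":0,"fingers":10},{"x":0,"y":0,"z":-0.0021,"rx":0,"ry":0,"rz":0,"fingers":10},{"x":0,"y":0,"z":-0.0024,"rx":0,"ry":0,"rz":0,"fingers":10},{"x":0,"y":0,"z":-0.0027,"rx":0,"ry":0,"rz":0,"fingers":10},{"x":0,"y":0,"z":-0.003,"rx":0,"ry":0,"rz":0,"fingers":10}]'

```text
time: 21.6
tcp_pos: [0.5698, -0.1006, 0.1431]
tcp_rot: [-3.117, 0.393, 0.003]
wrist_force: [0.5, -0.1, -4.4]
finger_gap: 0.025
```

Request:
servo_tool --steps '[{"x":0,"y":0,"z":-0.0004,"rx":0,"ry":0,"rz":0,"fingers":10},{"x":0,"y":0,"z":-0.0008,"rx":0,"ry":0,"rz":0,"fingers":10},{"x":0,"y":0,"z":-0.0012,"rx":0,"ry":0,"rz":0,"fingers":10},{"x":0,"y":0,"z":-0.0016,"rx":0,"ry":0,"rz":0,"fingers":10},{"x":0,"y":0,"z":-0.002,"rx":0,"ry":0,"rz":0,"fingers":10},{"x":0,"y":0,"z":-0.0024,"rx":0,"ry":0,"rz":0,"fingers":10},{"x":0,"y":0,"z":-0.0028,"rx":0,"ry":0,"rz":0,"fingers":10},{"x":0,"y":0,"z":-0.0032,"rx":0,"ry":0,"rz":0,"fingers":10},{"x":0,"y":0,"z":-0.0036,"rx":0,"ry":0,"rz":0,"fingers":10},{"x":0,"y":0,"z":-0.004,"rx":0,"ry":0,"rz":0,"fingers":10}]'

```text
time: 22.85
tcp_pos: [0.5704, -0.1007, 0.1398]
tcp_rot: [3.117, -0.393, 0.0]
wrist_force: [0.4, -0.4, -4.7]
finger_gap: 0.0251
```

Request:
servo_tool --steps '[{"x":0,"y":0,"z":-0.0005,"rx":0,"ry":0,"rz":0,"fingers":10},{"x":0,"y":0,"z":-0.001,"rx":0,"ry":0,"rz":0,"fingers":10},{"x":0,"y":0,"z":-0.0015,"rx":0,"ry":0,"rz":0,"fingers":10},{"x":0,"y":0,"z":-0.002,"rx":0,"ry":0,"rz":0,"fingers":10},{"x":0,"y":0,"z":-0.0025,"rx":0,"ry":0,"rz":0,"fingers":10},{"x":0,"y":0,"z":-0.003,"rx":0,"ry":0,"rz":0,"fingers":10},{"x":0,"y":0,"z":-0.0035,"rx":0,"ry":0,"rz":0,"fingers":10},{"x":0,"y":0,"z":-0.004,"rx":0,"ry":0,"rz":0,"fingers":10},{"x":0,"y":0,"z":-0.0044,"rx":0,"ry":0,"rz":0,"fingers":10},{"x":0,"y":0,"z":-0.0048,"rx":0,"ry":0,"rz":0,"fingers":10}]'

```text
time: 24.1
tcp_pos: [0.5704, -0.1007, 0.135]
tcp_rot: [3.117, -0.393, -0.0]
wrist_force: [0.5, -0.8, -4.2]
finger_gap: 0.0249
```

Request:
servo_tool --steps '[{"x":0,"y":0,"z":-0.0003,"rx":0,"ry":0,"rz":0,"fingers":10},{"x":0,"y":0,"z":-0.0006,"rx":0,"ry":0,"rz":0,"fingers":10},{"x":0,"y":0,"z":-0.0009,"rx":0,"ry":0,"rz":0,"fingers":10},{"x":0,"y":0,"z":-0.0012,"rx":0,"ry":0,"rz":0,"fingers":10},{"x":0,"y":0,"z":-0.0014,"rx":0,"ry":0,"rz":0,"fingers":10},{"x":0,"y":0,"z":-0.0016,"rx":0,"ry":0,"rz":0,"fingers":10},{"x":0,"y":0,"z":-0.0018,"rx":0,"ry":0,"rz":0,"fingers":10},{"x":0,"y":0,"z":-0.002,"rx":0,"ry":0,"rz":0,"fingers":10},{"x":0,"y":0,"z":-0.0022,"rx":0,"ry":0,"rz":0,"fingers":10},{"x":0,"y":0,"z":-0.0024,"rx":0,"ry":0,"rz":0,"fingers":10}]'

```text
time: 25.35
tcp_pos: [0.5704, -0.1007, 0.1326]
tcp_rot: [-3.117, 0.393, -0.0]
wrist_force: [-0.5, -0.8, -5.0]
finger_gap: 0.0248
```

Request:
servo_tool --steps '[{"x":0,"y":0,"z":-0.0002,"rx":0,"ry":0,"rz":0,"fingers":10},{"x":0,"y":0,"z":-0.0004,"rx":0,"ry":0,"rz":0,"fingers":10},{"x":0,"y":0,"z":-0.0005,"rx":0,"ry":0,"rz":0,"fingers":10},{"x":0,"y":0,"z":-0.0006,"rx":0,"ry":0,"rz":0,"fingers":10},{"x":0,"y":0,"z":-0.0007,"rx":0,"ry":0,"rz":0,"fingers":10},{"x":0,"y":0,"z":-0.0008,"rx":0,"ry":0,"rz":0,"fingers":10},{"x":0,"y":0,"z":-0.0009,"rx":0,"ry":0,"rz":0,"fingers":10},{"x":0,"y":0,"z":-0.001,"rx":0,"ry":0,"rz":0,"fingers":10},{"x":0,"y":0,"z":-0.0011,"rx":0,"ry":0,"rz":0,"fingers":10},{"x":0,"y":0,"z":-0.0012,"rx":0,"ry":0,"rz":0,"fingers":10}]'

```text
time: 26.6
tcp_pos: [0.5706, -0.1008, 0.132]
tcp_rot: [3.117, -0.393, 0.001]
wrist_force: [-2.4, -0.1, 9.2]
finger_gap: 0.0246
```

The push is 13.5 N. I'll hold it.

Request:
servo_tool --steps '[{"x":0,"y":0,"z":0,"rx":0,"ry":0,"rz":0,"fingers":10},{"x":0,"y":0,"z":0,"rx":0,"ry":0,"rz":0,"fingers":10},{"x":0,"y":0,"z":0,"rx":0,"ry":0,"rz":0,"fingers":10},{"x":0,"y":0,"z":0,"rx":0,"ry":0,"rz":0,"fingers":10},{"x":0,"y":0,"z":0,"rx":0,"ry":0,"rz":0,"fingers":10},{"x":0,"y":0,"z":0,"rx":0,"ry":0,"rz":0,"fingers":10},{"x":0,"y":0,"z":0,"rx":0,"ry":0,"rz":0,"fingers":10},{"x":0,"y":0,"z":0,"rx":0,"ry":0,"rz":0,"fingers":10},{"x":0,"y":0,"z":0,"rx":0,"ry":0,"rz":0,"fingers":10},{"x":0,"y":0,"z":0,"rx":0,"ry":0,"rz":0,"fingers":10}]'

```text
time: 27.85
tcp_pos: [0.5706, -0.1008, 0.1321]
tcp_rot: [3.117, -0.393, 0.001]
wrist_force: [-2.3, -0.0, 7.6]
finger_gap: 0.025
```

Request:
servo_tool --steps '[{"x":0,"y":0,"z":0.002,"rx":0,"ry":0,"rz":0,"fingers":10},{"x":0,"y":0,"z":0.01,"rx":0,"ry":0,"rz":0,"fingers":10},{"x":0,"y":0,"z":0.025,"rx":0,"ry":0,"rz":0,"fingers":10},{"x":0,"y":0,"z":0.04,"rx":0,"ry":0,"rz":0,"fingers":10},{"x":-0.006,"y":0.02,"z":0.046,"rx":0,"ry":0,"rz":0,"fingers":10},{"x":-0.017,"y":0.06,"z":0.046,"rx":0,"ry":0,"rz":2,"fingers":10},{"x":-0.03,"y":0.11,"z":0.046,"rx":0,"ry":0,"rz":5,"fingers":10},{"x":-0.043,"y":0.16,"z":0.046,"rx":0,"ry":0,"rz":8,"fingers":10},{"x":-0.057,"y":0.21,"z":0.046,"rx":0,"ry":0,"rz":11,"fingers":10},{"x":-0.07,"y":0.26,"z":0.046,"rx":0,"ry":0,"rz":14.4,"fingers":10}]'

```text
time: 29.1
tcp_pos: [0.4991, 0.1615, 0.1779]
tcp_rot: [-3.141, -0.004, -0.001]
wrist_force: [1.0, 0.4, -4.4]
finger_gap: 0.0248
```

Run:
```python
from h import *
c=np.zeros((480,800,3),np.uint8)
for i,(n,r) in enumerate((("side",(250,190,400,370)),("top",(200,150,400,390)))):
    im=arm.snapshot(n)[:,:,::-1]; cv2.imwrite(f"pics/{n}5.png",im)
    x0,y0,x1,y1=r; c[:480,400*i:400*i+400]=cv2.resize(im[y0:y1,x0:x1],(400,480),interpolation=cv2.INTER_CUBIC)
cv2.imwrite("pics/d5.png",c)
```

```text
(no output)
```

View pics/d5.png

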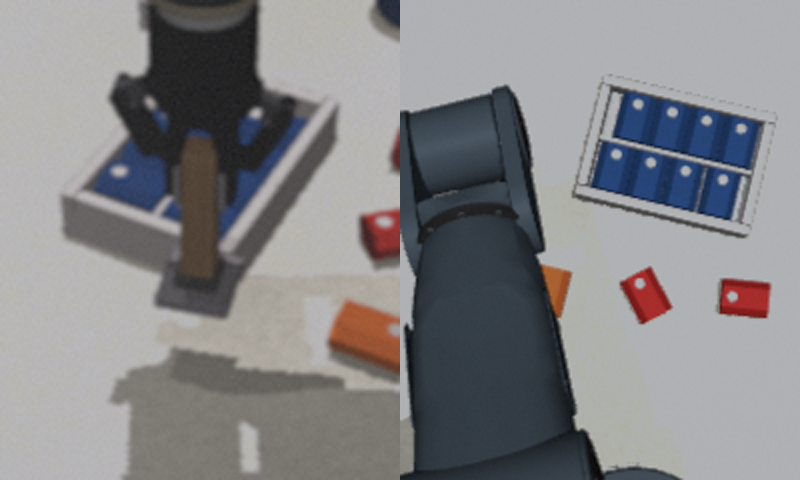

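The top view shows four evenly spaced blocks in each row. I'll carry the tamper back to where it stood.

Request:
servo_tool --steps '[{"x":-0.01,"y":0.04,"z":0,"rx":0,"ry":0,"rz":0,"fingers":10},{"x":-0.02,"y":0.074,"z":-0.003,"rx":0,"ry":0,"rz":0,"fingers":10},{"x":-0.0245,"y":0.089,"z":-0.012,"rx":0,"ry":0,"rz":0,"fingers":10},{"x":-0.025,"y":0.092,"z":-0.028,"rx":0,"ry":0,"rz":0,"fingers":10},{"x":-0.025,"y":0.092,"z":-0.046,"rx":0,"ry":0,"rz":0,"fingers":10},{"x":-0.025,"y":0.092,"z":-0.062,"rx":0,"ry":0,"rz":0,"fingers":10},{"x":-0.025,"y":0.092,"z":-0.073,"rx":0,"ry":0,"rz":0,"fingers":10},{"x":-0.025,"y":0.092,"z":-0.08,"rx":0,"ry":0,"rz":0,"fingers":10},{"x":-0.025,"y":0.092,"z":-0.083,"rx":0,"ry":0,"rz":0,"fingers":10},{"x":-0.025,"y":0.092,"z":-0.085,"rx":0,"ry":0,"rz":0,"fingers":10}]'

```text
time: 30.45
tcp_pos: [0.4756, 0.2513, 0.0926]
tcp_rot: [-3.141, -0.0, -0.001]
wrist_force: [0.4, 0.7, -4.2]
finger_gap: 0.0251
```

Request:
servo_tool --steps '[{"x":0,"y":0,"z":-0.001,"rx":0,"ry":0,"rz":0,"fingers":10},{"x":0,"y":0,"z":-0.002,"rx":0,"ry":0,"rz":0,"fingers":10},{"x":0,"y":0,"z":-0.0028,"rx":0,"ry":0,"rz":0,"fingers":10},{"x":0,"y":0,"z":-0.0033,"rx":0,"ry":0,"rz":0,"fingers":10},{"x":0,"y":0,"z":-0.0037,"rx":0,"ry":0,"rz":0,"fingers":10},{"x":0,"y":0,"z":-0.004,"rx":0,"ry":0,"rz":0,"fingers":10},{"x":0,"y":0,"z":-0.0042,"rx":0,"ry":0,"rz":0,"fingers":10},{"x":0,"y":0,"z":-0.0044,"rx":0,"ry":0,"rz":0,"fingers":10},{"x":0,"y":0,"z":-0.0046,"rx":0,"ry":0,"rz":0,"fingers":10},{"x":0,"y":0,"z":-0.0047,"rx":0,"ry":0,"rz":0,"fingers":10}]'

```text
time: 31.7
tcp_pos: [0.4755, 0.2515, 0.0883]
tcp_rot: [-3.141, -0.0, -0.001]
wrist_force: [-3.8, 0.2, 8.7]
finger_gap: 0.0249
```

The foot is on the bench. I'll ease off, open the fingers, then rise.

Request:
servo_tool --steps '[{"x":0,"y":0,"z":0.0003,"rx":0,"ry":0,"rz":0,"fingers":10},{"x":0,"y":0,"z":0.0004,"rx":0,"ry":0,"rz":0,"fingers":20},{"x":0,"y":0,"z":0.0004,"rx":0,"ry":0,"rz":0,"fingers":30},{"x":0,"y":0,"z":0.0004,"rx":0,"ry":0,"rz":0,"fingers":40},{"x":0,"y":0,"z":0.0004,"rx":0,"ry":0,"rz":0,"fingers":60},{"x":0,"y":0,"z":0.0004,"rx":0,"ry":0,"rz":0,"fingers":80},{"x":0,"y":0,"z":0.0004,"rx":0,"ry":0,"rz":0,"fingers":100},{"x":0,"y":0,"z":0.0004,"rx":0,"ry":0,"rz":0,"fingers":100},{"x":0,"y":0,"z":0.0004,"rx":0,"ry":0,"rz":0,"fingers":100},{"x":0,"y":0,"z":0.0004,"rx":0,"ry":0,"rz":0,"fingers":100}]'

```text
time: 32.95
tcp_pos: [0.4754, 0.2513, 0.0881]
tcp_rot: [3.142, 0.001, -0.0]
wrist_force: [-1.1, -0.8, -0.2]
finger_gap: 0.0851
```

Request:
servo_tool --steps '[{"x":0,"y":0,"z":0.01,"rx":0,"ry":0,"rz":0,"fingers":100},{"x":0,"y":0,"z":0.03,"rx":0,"ry":0,"rz":0,"fingers":100},{"x":0,"y":0,"z":0.06,"rx":0,"ry":0,"rz":0,"fingers":100},{"x":0,"y":0,"z":0.09,"rx":0,"ry":0,"rz":0,"fingers":100},{"x":0,"y":0,"z":0.12,"rx":0,"ry":0,"rz":0,"fingers":100},{"x":0,"y":0,"z":0.15,"rx":0,"ry":0,"rz":0,"fingers":100},{"x":-0.01,"y":-0.03,"z":0.18,"rx":0,"ry":0,"rz":0,"fingers":100},{"x":-0.025,"y":-0.08,"z":0.2,"rx":0,"ry":0,"rz":0,"fingers":100},{"x":-0.04,"y":-0.13,"z":0.2,"rx":0,"ry":0,"rz":0,"fingers":100},{"x":-0.055,"y":-0.18,"z":0.2,"rx":0,"ry":0,"rz":0,"fingers":100}]'

```text
time: 34.2
tcp_pos: [0.4196, 0.0699, 0.289]
tcp_rot: [-3.142, -0.001, -0.002]
wrist_force: [0.6, -0.6, 0.6]
finger_gap: 0.0855
```

Request:
servo_tool --steps '[{"x":-0.015,"y":-0.05,"z":0,"rx":0,"ry":0,"rz":0,"fingers":100},{"x":-0.03,"y":-0.1,"z":0,"rx":0,"ry":0,"rz":0,"fingers":100},{"x":-0.045,"y":-0.15,"z":0,"rx":0,"ry":0,"rz":0,"fingers":100},{"x":-0.06,"y":-0.2,"z":0,"rx":0,"ry":0,"rz":0,"fingers":100},{"x":-0.075,"y":-0.25,"z":0,"rx":0,"ry":0,"rz":0,"fingers":100},{"x":-0.09,"y":-0.3,"z":0,"rx":0,"ry":0,"rz":0,"fingers":100},{"x":-0.1,"y":-0.34,"z":0,"rx":0,"ry":0,"rz":0,"fingers":100},{"x":-0.11,"y":-0.38,"z":0,"rx":0,"ry":0,"rz":0,"fingers":100},{"x":-0.115,"y":-0.4,"z":0,"rx":0,"ry":0,"rz":0,"fingers":100},{"x":-0.115,"y":-0.4,"z":0,"rx":0,"ry":0,"rz":0,"fingers":100}]'

```text
time: 35.45
tcp_pos: [0.3052, -0.329, 0.2882]
tcp_rot: [-3.141, 0.002, 0.0]
wrist_force: [-0.6, -0.2, 0.3]
finger_gap: 0.0857
```

Run:
```python
from h import *
c=np.zeros((600,800,3),np.uint8)
for n in ("side","top"):
    im=arm.snapshot(n)[:,:,::-1]; cv2.imwrite(f"pics/{n}6.png",im)
print(arm.state()['wrist_force'],arm.state()['time'])
s=cv2.imread("pics/side6.png");t=cv2.imread("pics/top6.png")
c=np.vstack([np.hstack([cv2.resize(x,(400,300)) for x in(s,t)]),np.hstack([cv2.resize(s[200:300,265:398],(400,300)),cv2.resize(t[180:280,275:408],(400,300))])])
cv2.imwrite("pics/d6.png",c)
```

```text
[ 0.01391206 -0.64287336  0.14145235] 35.55
```

View pics/d6.png

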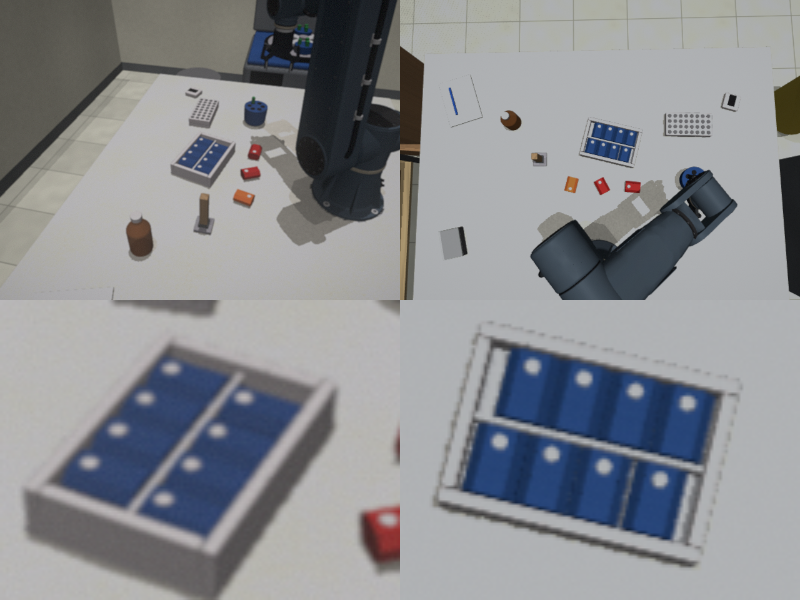

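The tamper stands upright at its old place and all the bystanders are where they were. I'll check the block heights numerically.

Run:
```python
from h import *
s=cv2.imread("pics/side6.png");t=cv2.imread("pics/top6.png")
def refine(im,p):
    x,y=np.round(p).astype(int)
    w=np.clip(im[y-3:y+4,x-3:x+4].min(axis=2).astype(float)-110,0,None); yy,xx=np.mgrid[y-3:y+4,x-3:x+4]
    return np.array([(w*xx).sum(),(w*yy).sum()])/w.sum()
S=[(90,163),(117,130),(145,98),(171,69),(163,199),(191,165),(217,130),(243,98)]
T=[(132,66),(184,78),(235,91),(287,103),(100,141),(152,154),(204,166),(260,180)]
for a,b in zip(S,T):
    p,e=tri(refine(s,np.array(a)/3.0075+[265,200]),refine(t,np.array(b)/3.0075+[275,180])); print(p.round(4),round(e,1))
```

```text
[ 0.6129 -0.0119  0.0426] 0.3
[ 0.6011 -0.0587  0.0423] 0.4
[ 0.589  -0.1052  0.0426] 0.4
[ 0.5768 -0.1518  0.0428] 0.1
[0.5442 0.0183 0.0428] 0.4
[ 0.5321 -0.0285  0.0426] 0.3
[ 0.5199 -0.0753  0.0428] 0.3
[ 0.5072 -0.1257  0.0424] 0.2
```

```bash
python3 -c "
from bench import arm
print(arm.close_job())"
```

```text
the job is handed in; nothing more can be done
None
```

I pressed both proud blocks flat with the tamper and handed the job in at about 35.6 s of the 54 s allowed. The proud ones were the third from the robot's left in the far lane and the second in the near lane.

- **Pressing:** Each block was followed down in sub-millimetre steps and went down under pushes of about 6–7 N. The finishing pushes were about 14 N easing to 13 N (near lane) and 13.5 N easing to 12 N (far lane), each held for 1.25 s.
- **Force limit:** Force was read only at the end of each move. The highest push read on a block was about 14 N, but the peaks within moves were not recorded.
- **Blocks:** All eight dots now triangulate to z = 0.0423–0.0428 m, so they are level to within 0.5 mm. The expected height is 0.044 m; the gap is within the camera calibration error, and blocks that were already flat read the same before I started.
- **Tamper and bench:** The tamper stands upright at about (0.475, 0.252), to the robot's left of the box, and has been let go. In the last pictures the other things look to be where they were; the bucket was partly hidden by the arm in the top view but clear in the side view.

No check failed. The side camera alone put the tamper about 4–6 mm further along y than the top camera did. I used the top camera's value, and the grasp and foot position bore it out.

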